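# Peel the top forming tray off a clipped stack and hold it ready for filling

## Robot

A 6-joint arm with a two-finger parallel gripper is mounted at the origin on the work surface. World frame = base frame: x ahead of the robot, y to its left, z up, the work surface at z = 0. Lengths are in m, angles in rad, forces in N, time in s.
With the tool pointing down it reaches from about 0.35 to 0.975 m from the base axis. Payload 17.4 kg.
Tool frame: the origin (TCP) lies between the finger pads, 19 mm behind the fingertips; this is the grasp point; z points along the fingers, y is the direction in which the jaws open and shut (so a half turn about z gives the same grasp; the last joint's range is limited). The gripper opens to 85 mm and grips with 20 to 120 N. Pads are 22 mm wide; open, the fingers measure 114 mm over their backs; the gripper's body (76 mm by 85 mm) begins 54 mm behind the grasp point. The pads swing forward as they close: fully open they stand 13 mm farther back than shut.
Start: joints at [1.207, 0.116, 1.442, -0, 1.584, -0.038], TCP at [0.216, 0.639, 0.25] pointing down, gripper open.
Joint ranges: [-2.83, 2.83], [-0.83, 2.19], [0.07, 2.5], [-1.14, 4.28], [0.01, 3], [-2.97, 2.97]. Speed limits (rad/s): [1.89, 1.89, 2.22, 3.14, 3.14, 3.14].

## Interface

Orientations are given as a rotation vector (axis times angle).
In Python, from cell import * gives the robot as it stands.
- The arm moves only by the shell command python3 -m inch 'ROWS' [OPENING] [FORCE]. ROWS is JSON, a list of rows, each a list of 2 entries, a list of its own where there are three numbers: the shift along the tool's x, y, z in m, then the turn about the tool's z in rad. In form: [[[x, y, z], roll], ...]. A call has 1 to 10 rows; each row is the pose to reach, as a shift and turn from the pose commanded when the call began, along the tool's axes at that moment; what a row does not reach only later rows make up. A row lasts 1/8 s, in which the tool goes at most 62.5 mm and 10.7 degrees, less where a joint would pass 70% of its speed; a pose out of reach is approached as far as the arm can. A call with a gripper value outside its range is refused whole. OPENING is the finger opening in m, from 0 to 0.0854, set as the call begins (- or left out, the last holds). The fingers move at their own pace and stop on an object; FORCE is the grip in N (left out, the last holds). Time passes only in rows, so rows that repeat a pose let the fingers close. It gives the time, the measured TCP pose, the force and the opening at its end, in the units of the state.
- observe(): the state, without advancing time (a new reading comes with each control period).
- grab_frame(name): name is "side" or "top" or "wrist"; returns a dict with "color" (420x560x3 uint8, red, green, blue), "K" (3x3 intrinsics, pixels), "dist_coeffs" ([k1, k2, p1, p2, k3] as OpenCV has them; the pictures are not rectified), "world_from_camera" (4x4, takes a point from camera to world coordinates). Camera axes: x right, y up, looking along -z (the intrinsics and any distortion apply to the point x, -y, -z); pixel columns grow to the right and rows downward; lengths in m; the calibration is good to about 2 mm. A picture is of the moment at which its call begins. There is no depth.
- close_job(): hands the job in, once; it reports no verdict.
The state is a dict: "t": time; "joints": joint angles; "qvel": joint speeds; "tau": joint torques, N m; "eef_pos": TCP position; "tcp_rot": TCP orientation; "contact_force": force on the tool from outside, world axes, zero at the start; "torque": the same for the moment, N m; "finger_gap": opening from 0.0 (shut) to 1.0 (fully open).
Only numpy, scipy, OpenCV 4.12 (cv2) and the standard library are available. Lean on these libraries where they do the work, as an engineer would, in place of code of your own. Each camera call takes 0.05 s, during which the arm holds its last target. There are 200 camera calls.

## Task

Pull the red keeper all the way out so that it no longer covers the edge of the nested trays. Then peel the blue top tray off the stack by its orange lug: raise that corner first, as if opening a lid, while the opposite corner still sits in the stack, and only then lift the tray away. Finish with the gripper still holding the tray by its lug, level, still and open side up, centred over the black filling mat about 15 cm above the bench; leave the tools and pots lying around where they are.

Things in the scene. Friction and masses are not known exactly. Their poses are not given: they have to be found in the camera images.
- rack: Fixed rack with the lower trays (red, orange, yellow, green) of a nested stack, on a steel base 200 x 160 x 8 mm. Origin: centre of the base's underside, on the bench; x along the trays' long side, y towards the keeper, z up. The stack's rim is 62 mm above the bench. Four small steel clips on its long sides (see clip0) hold the blue tray's flange; they are not handled.
- keeper (a joint): The red keeper, a push-fit cap sliding on the rack along rack +y: 0 = pushed in (its tongue covers 10 mm of the tray's flange in the middle of the long +y side and locks the tray down), 0.036 m = fully out, at its stop. It holds by about 5 N of friction and stays where it is left.
- keeper_fin (a point): Top centre of the keeper's upright fin, 99.5 mm above the bench. The fin is 40 mm wide (along rack x), 10 mm thick (along rack y) and stands 28 mm above the tongue (tongue top 71.5 mm above the bench). Pinch it across its thickness; it slides along rack +y. The tongue reaches 29 mm from the fin's middle towards the stack, 5 mm outward.
- tray: Blue top tray, loose, about 0.1 kg, 28 mm high: cup 120 x 80 mm outside, walls 3 mm; flange 150 x 110 mm, 4 mm thick. Origin: centre of its floor's underside; x along the long side, z up (open side). It starts seated in the rack, axes like the rack's, origin 38 mm and flange top 66 mm above the bench. Its cup has about 5 mm of play in the stack.
- lug (a point): Top centre of the tray's orange lug, at (62, -42, 60) mm in the tray's frame. The lug is an upright plate 10 mm thick, 30 mm wide, standing 32 mm above the flange's top, across the tray's corner: its thickness lies along the tray's (1, -1) direction in x, y, its width along (1, 1). Pinch it across its thickness from above.
- far_corner (a point): Underside of the flange's corner diagonally across from the lug, at (-75, 55, 24) mm in the tray's frame: the corner about which the tray hinges when it is peeled. It starts 62 mm above the bench, resting on the stack's rim.
- clip0 (a joint): One of four alike 12 mm wide clips, at rack (x, y) = (-55, 60), (55, 60), (-55, -60) and (28, -60) mm, reaching 5 mm over the tray's flange. Hinged at the outer end: 0 = lying on the flange, grows to 1.9 rad as the rising flange folds it up, which takes about 3 N each; the tray is free of a clip after some 9 mm of rise there, and the clip stays up.
- mat: Fixed black rubber filling mat, 150 x 150 x 4 mm, with a yellow ring and dot at its centre. Origin: centre of its underside, on the bench.
- screwdriver: Bystander, not to be disturbed: screwdriver, 190 mm long. Origin: underside, about the middle of its length; it lies along its x.
- brush: Bystander, not to be disturbed: brush, 170 mm long. Origin: underside, about the middle of its length; it lies along its x.
- hammer: Bystander, not to be disturbed: hammer, 300 mm long. Origin: underside, about the middle of its length; it lies along its x.
- tape_roll: Bystander, not to be disturbed: paper-coloured ring, 96 mm across, 25 mm high. Origin: centre of its underside.
- plaster_bowl: Bystander, not to be disturbed: green bowl, 120 mm across, 55 mm high. Origin: centre of its underside.
- resin_jar: Bystander, not to be disturbed: white jar with blue cap, 64 mm across, 90 mm high. Origin: centre of its underside.
- wrench: Bystander, not to be disturbed: wrench, 180 mm long. Origin: underside, about the middle of its length; it lies along its x.
Things that resemble listed ones, but are neither listed nor needed, are in the scene too. There is more than one size of the tray; the one meant has the size given above.

How it is judged:
On the way, in this order (a step that is already met when the one before it is completed fails the run):
1. the keeper is pulled out while the tray still sits in the stack (value of joint keeper above 0.026 m and z of lug in the frame of rack below 0.106 m and z of far_corner in the frame of rack below 0.068 m), for 0.1 s.
2. the lug's corner is raised at least 25 mm while the opposite corner is still within 9 mm of its seat (value of joint keeper above 0.02 m and z of lug in the frame of rack above 0.123 m and z of far_corner in the frame of rack below 0.071 m and contact force between tray and the fingers above 0.5 N), for 0.1 s.
At the end, for the whole second after the job is handed in: Keeper still out (over 20 mm); tray held by its lug (grip over 1 N, TCP within 40 mm of the lug top), open side up within 0.2 rad of level, its origin within 40 mm of the mat centre seen from above and 90 to 220 mm above the bench, at rest (under 30 mm/s, 0.2 rad/s), clear of the rack (value of joint keeper above 0.02 m and horizontal distance between tray and mat below 0.04 m and height (world z) of tray between 0.09 and 0.22 m and angle between tray's own z axis and vertical below 0.2 rad and contact force between tray and the fingers above 1 N and contact force between tray and rack below 0.1 N and linear speed of tray below 0.03 m/s and angular speed of tray below 0.2 rad/s and distance between the grasp point and lug below 0.04 m); the arm keeps its last pose, push and grip.
It fails at once if a bystander (tool, tape roll, bowl or jar) is moved more than 30 mm (distance of any of screwdriver, brush, hammer, tape_roll, plaster_bowl, resin_jar, wrench from where it was at the start of the episode above 0.03 m).
It also fails if it takes over 54 s, if anything falls off the work surface, if the arm or the gripper's body presses on something with over 40 N, if the wrist force passes 120 N, or if a joint passes its speed limit or range.

## Working session

There is one attempt and no reset: what is moved stays moved. The work goes in short steps, Python scripts to look and compute and a shell command to move; the robot and the scene stay as the last step left them, time stands still between calls to the robot, and variables do not carry over. Pictures are saved under pics/ and viewed, about 8 in all and at most 12, crops included, and the job is handed in when it is done.

```bash
mkdir -p pics; ls
cat > h.py <<'E'
import numpy as np,cv2
from cell import *
def snap(cam,name):
    f=grab_frame(cam); cv2.imwrite('pics/'+name+'.png',f['color'][:,:,::-1]); np.savez('pics/'+name+'.npz',**{k:np.array(v) for k,v in f.items()}); return f
def load(name): return dict(np.load('pics/'+name+'.npz'))
def ray(f,uv):
    p=cv2.undistortPoints(np.array([[uv]],float),f['K'],f['dist_coeffs'])[0,0]
    T=f['world_from_camera']; return T[:3,3],T[:3,:3]@np.array([p[0],-p[1],-1.])
def plane(f,uv,z):
    o,d=ray(f,uv); return o+d*(z-o[2])/d[2]
def proj(f,P):
    T=np.linalg.inv(f['world_from_camera']); c=T[:3,:3]@np.array(P,float)+T[:3,3]
    return cv2.projectPoints(np.array([[c[0],-c[1],-c[2]]]),np.zeros(3),np.zeros(3),f['K'],f['dist_coeffs'])[0][0,0]
E
python3 - <<'E'
from h import *
print(observe())
a=snap('top','top0')['color'];b=snap('side','side0')['color']
for n in('top0','side0'):
    f=load(n);print(n,f['world_from_camera'].round(3).tolist(),f['K'][0,0])
E
```

```text
pics
{'t': 0.0, 'joints': array([ 1.20719842e+00,  1.16476640e-01,  1.44228075e+00, -1.52703129e-05,
        1.58397523e+00, -3.77766665e-02]), 'qvel': array([-0.00026298, -0.00125029, -0.00130578,  0.00180247,  0.00014677,
       -0.0018266 ]), 'tau': array([ 3.42373154e-03, -7.31998587e+01, -6.32501507e+01,  2.14517349e-04,
        6.37369129e-03, -4.13202929e-05]), 'eef_pos': array([0.21599606, 0.63932999, 0.24925884]), 'tcp_rot': array([-5.09503746e-01, -3.09978604e+00,  1.75938308e-03]), 'contact_force': array([ 0.2915648 , -0.85088688,  0.55800411]), 'torque': array([ 0.02743138,  0.01563814, -0.03626864]), 'finger_gap': 0.9973346218322496}
top0 [[0.017, 0.984, -0.176, 0.251], [-0.999, 0.022, 0.024, 0.016], [0.028, 0.175, 0.984, 1.434], [0.0, 0.0, 0.0, 1.0]] 541.4098579504605
side0 [[0.932, 0.27, -0.243, 0.212], [-0.363, 0.723, -0.587, -0.725], [0.018, 0.635, 0.772, 1.028], [0.0, 0.0, 0.0, 1.0]] 381.6703438877384
```

View pics/top0.png

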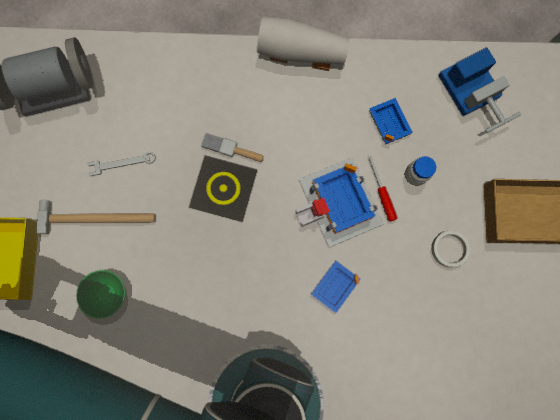

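View pics/side0.png

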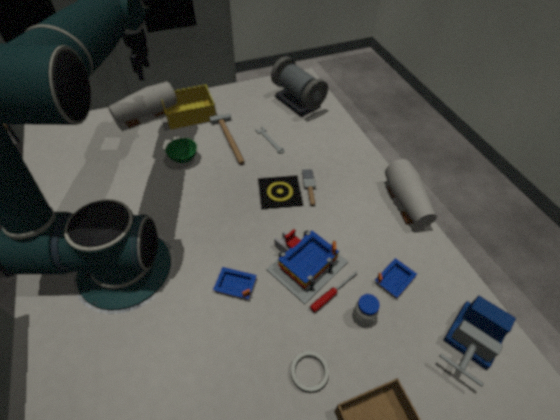

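The top view shows the rack around (340,203), the red keeper at (318,207), the orange lug at (350,167) and the mat at (223,188). The screwdriver lies right beside the rack at (385,190). The two other blue trays are smaller decoys.

Run:
```python
from h import *
f=load('top0');c=f['color'];crop=c[145:260,285:405]
cv2.imwrite('pics/crop0.png',cv2.resize(crop,None,fx=6,fy=5.2*6/5.2,interpolation=cv2.INTER_CUBIC)[:600,:,::-1])
hsv=cv2.cvtColor(c,cv2.COLOR_RGB2HSV)
def masks(lo,hi,z,box,n):
    m=cv2.inRange(hsv,lo,hi); k=np.zeros_like(m);k[box[1]:box[3],box[0]:box[2]]=1;m=m*k
    cs,_=cv2.findContours(m,cv2.RETR_EXTERNAL,cv2.CHAIN_APPROX_NONE)
    for q in sorted(cs,key=cv2.contourArea)[::-1][:2]:
        if len(q)<5: continue
        P=np.array([plane(f,p[0].astype(float),z)[:2] for p in q])*1000
        print(n,'px',cv2.boundingRect(q),'area',cv2.contourArea(q),'rect mm',cv2.minAreaRect(P.astype(np.float32)))
R=(285,145,383,260)
masks((105,120,60),(125,255,255),.066,R,'blue')
masks((5,150,120),(18,255,255),.098,R,'orange')
masks((0,150,80),(4,255,255),.0995,(285,145,375,260),'red')
masks((0,0,0),(179,90,70),.004,(180,145,265,230),'mat')
masks((22,120,100),(35,255,255),.004,(180,145,265,230),'ring')
masks((0,0,150),(179,40,255),.008,R,'base')
```

```text
blue px (313, 168, 62, 64) area 2138.0 rect mm ((521.8950805664062, -190.42202758789062), (149.02481079101562, 111.0093002319336), 23.951107025146484)
orange px (345, 164, 11, 6) area 23.0 rect mm ((595.7645874023438, -202.1456756591797), (27.292654037475586, 9.178106307983398), 72.27690124511719)
red px (313, 199, 16, 17) area 157.5 rect mm ((490.1514892578125, -123.568603515625), (41.51165008544922, 34.08559799194336), 26.54134750366211)
mat px (190, 156, 67, 66) area 2813.5 rect mm ((551.9911499023438, 126.34260559082031), (146.93800354003906, 147.35272216796875), 75.79112243652344)
ring px (206, 172, 35, 33) area 845.0 rect mm ((552.6585083007812, 126.47067260742188), (89.21456909179688, 87.91996765136719), 46.11398696899414)
base px (285, 145, 98, 115) area 10846.0 rect mm ((523.105224609375, -173.88076782226562), (313.5252685546875, 266.11859130859375), 0.8209102153778076)
```

View pics/crop0.png

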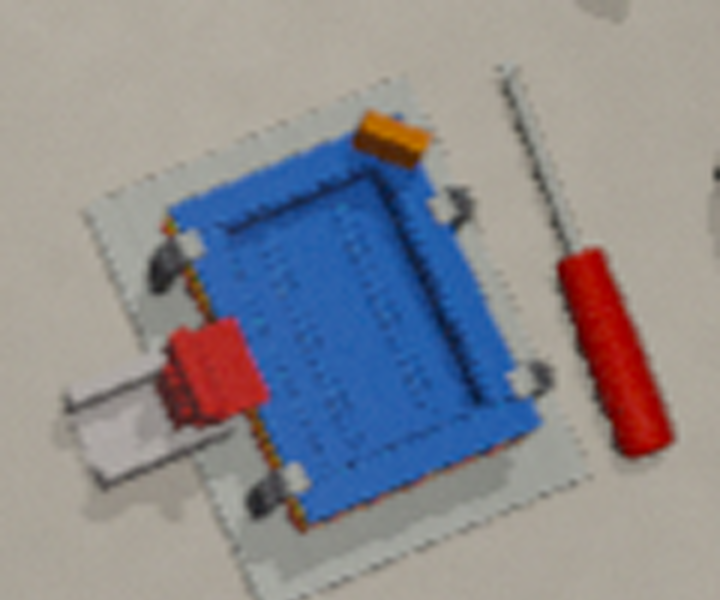

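The stack has a yaw of about 24°. The predicted lug position (595.6, -203.5) matches the measured one (595.8, -202.1), and the tray size of 149x111 confirms it's the right tray. The fin should be near (492, -123). I'll work out the tool-axis shift to a point above it.

```bash
cat >> h.py <<'E'
from scipy.spatial.transform import Rotation as Ro
C=np.array([.5219,-.1904]);YAW=np.deg2rad(24.0)
def rk(x,y): # rack mm -> world
    c,s=np.cos(YAW),np.sin(YAW); return C+np.array([c*x-s*y,s*x+c*y])/1000
def delta(P,jaw=None):
    o=observe();R=Ro.from_rotvec(o['tcp_rot']).as_matrix()
    d=R.T@(np.array(P)-o['eef_pos']); y=R[:,1]
    r=None
    if jaw is not None:
        r=-(jaw-np.arctan2(y[1],y[0])); r=(r+np.pi/2)%np.pi-np.pi/2
    print('t',o['t'],'pos',o['eef_pos'].round(4),'shift mm',(d*1000).round(1),'roll',r,'j6',o['joints'][5].round(2),'F',o['contact_force'].round(1),'gap',round(o['finger_gap']*85.4,1))
E
python3 -c "
from h import *
print(rk(0,74));delta([*rk(0,74),.25],YAW+np.pi/2)"
```

```text
[ 0.49180149 -0.12279764]
t 0.1 pos [0.216  0.6393 0.2493] shift mm [-505.2 -633.8    0. ] roll -0.7446761599511906 j6 -0.04 F [ 0.1  0.2 -0.2] gap 85.5
```

```bash
python3 -m inch '[[[-0.015,-0.02,0],-0.05],[[-0.04,-0.05,0],-0.12],[[-0.07,-0.088,0],-0.2],[[-0.1,-0.125,0],-0.28],[[-0.13,-0.163,0],-0.36],[[-0.16,-0.2,0],-0.44],[[-0.19,-0.238,0],-0.52],[[-0.22,-0.276,0],-0.6],[[-0.25,-0.314,0],-0.68],[[-0.275,-0.345,0],-0.745]]' 0.06 30
python3 -c "
from h import *
delta([*rk(0,74),.22],YAW+np.pi/2)"
```

```text
t: 1.35
eef_pos: [0.3663, 0.223, 0.2499]
tcp_rot: [-0.657, 3.072, -0.0]
contact_force: [-0.1, 0.3, -0.2]
finger_gap: 0.703
t 1.35 pos [0.3663 0.223  0.2499] shift mm [  26.9 -366.8   29.9] roll 0.0023464567647850654 j6 -1.5 F [-0.1  0.3 -0.2] gap 60.0
```

```bash
python3 -m inch '[[[0.003,-0.04,0],0],[[0.006,-0.085,0],0],[[0.01,-0.13,0],0],[[0.013,-0.18,0.005],0],[[0.016,-0.23,0.01],0],[[0.02,-0.28,0.02],0],[[0.024,-0.33,0.03],0],[[0.027,-0.367,0.03],0],[[0.027,-0.367,0.03],0],[[0.027,-0.367,0.03],0]]'
python3 -c "
from h import *
f=snap('wrist','w1');delta([*rk(0,74),.22],YAW+np.pi/2)
for n,P in dict(fin=[*rk(0,74),.0995],f1=[*rk(20,74),.0995],f2=[*rk(-20,74),.0995],lug=[*rk(62,-42),.098],mid=[*rk(0,0),.041]).items(): print(n,proj(f,P).round(1))"
```

```text
t: 2.6
eef_pos: [0.4907, -0.1213, 0.2197]
tcp_rot: [0.653, -3.072, -0.001]
contact_force: [-0.2, 0.6, 0.6]
finger_gap: 0.699
t 2.65 pos [ 0.4907 -0.121   0.2199] shift mm [-0.3 -2.1 -0.1] roll 0.0007214591127635561 j6 -2.28 F [0.5 0.1 0.2] gap 59.8
fin [278.3 211.4]
f1 [278.4 232.8]
f2 [278.3 188.8]
lug [154.8 273.5]
mid [207.7 193.2]
```

View pics/w1.png

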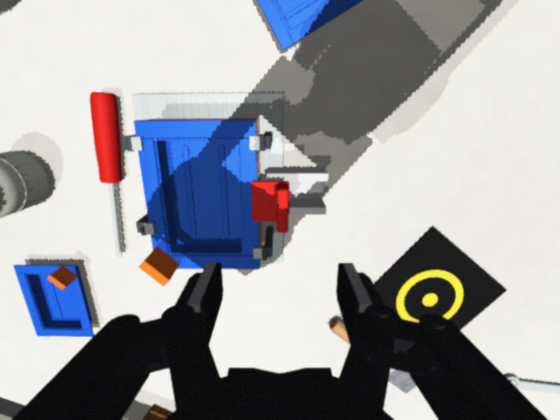

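The wrist view has the tray at about (205,190), the keeper at (270,205) and the lug at (158,266). My predicted fin (278,211) and lug (155,273) are off by a few pixels, so I'll zoom in and measure with masks.

Run:
```python
from h import *
f=load('w1');c=f['color'].copy()
a=cv2.resize(c[160:300,120:300],None,fx=4.2,fy=4.2,interpolation=cv2.INTER_CUBIC)
for n,P in dict(fin=[*rk(0,74),.0995],lug=[*rk(62,-42),.098]).items():
    p=proj(f,P);cv2.drawMarker(a,tuple(int(v) for v in ((p-[120,160]+.5)*4.2)),(0,255,0),0,15)
cv2.imwrite('pics/w1c.png',a[:,:,::-1])
hsv=cv2.cvtColor(c,cv2.COLOR_RGB2HSV)
m=cv2.inRange(hsv,(105,120,40),(125,255,255));m[:,300:]=0;m[:,:120]=0;m[:100]=0;m[280:]=0
q=max(cv2.findContours(m,0,1)[0],key=cv2.contourArea)
P=np.array([plane(f,p[0].astype(float),.066)[:2] for p in q])*1000
print('blue',cv2.minAreaRect(P.astype(np.float32)))
```

```text
blue ((522.0890502929688, -191.55044555664062), (148.5124969482422, 110.56480407714844), 23.60792350769043)
```

View pics/w1c.png

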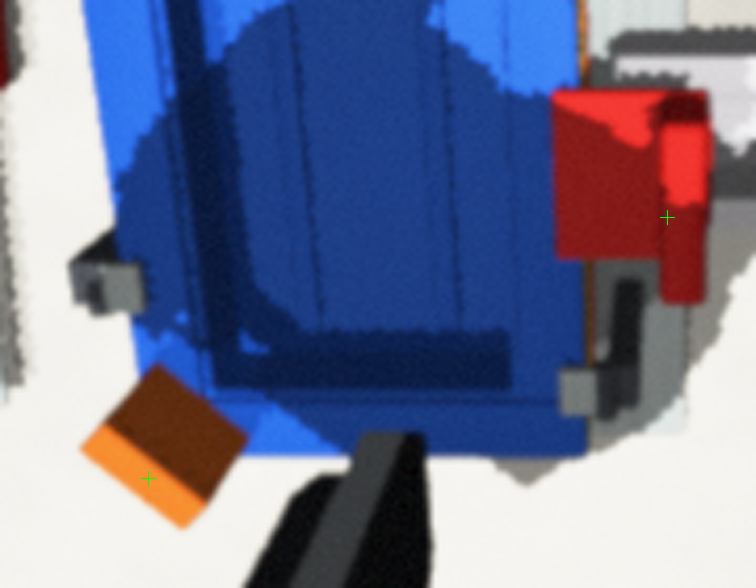

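The lug marker sits on the lug. The fin's top centre (684,212 in the crop) lies about 3.7 mm further out than predicted, at rack y ≈ 77.5. I'll descend there and grip.

```bash
python3 -m inch '[[[0,0.001,0.02],0],[[0,0.0015,0.045],0],[[0,0.0015,0.07],0],[[0,0.0015,0.095],0],[[0,0.0015,0.115],0],[[0,0.0015,0.124],0],[[0,0.0015,0.124],0]]'; python3 -m inch '[[[0,0,0],0],[[0,0,0],0],[[0,0,0],0],[[0,0,0],0],[[0,0,0],0],[[0,0,0],0]]' 0 40
python3 -c "
from h import *
delta([*rk(0,77.5),.096],YAW+np.pi/2)"
```

```text
t: 3.52
eef_pos: [0.4902, -0.12, 0.0957]
tcp_rot: [0.654, -3.072, -0.0]
contact_force: [0.2, 0.2, 0.4]
finger_gap: 0.705
t: 4.28
eef_pos: [0.4905, -0.1202, 0.0966]
tcp_rot: [-0.654, 3.072, -0.0]
contact_force: [-2.7, 2.1, 6.5]
finger_gap: 0.105
t 4.275 pos [ 0.4905 -0.1202  0.0966] shift mm [-0.2  0.6  0.6] roll 0.0003075298822052819 j6 -2.28 F [-2.7  2.1  6.5] gap 9.0
```

```bash
python3 -m inch '[[[0,0.003,0],0],[[0,0.008,0],0],[[0,0.013,0],0],[[0,0.018,0],0],[[0,0.023,0],0],[[0,0.028,0],0],[[0,0.032,0],0],[[0,0.035,0],0],[[0,0.036,0],0],[[0,0.036,0],0]]'
python3 -c "
from h import *
delta([*rk(0,77.5+36),.096],YAW+np.pi/2)"
```

```text
t: 5.52
eef_pos: [0.4767, -0.0894, 0.0965]
tcp_rot: [-0.652, 3.071, -0.009]
contact_force: [12.1, -24.2, -4.8]
finger_gap: 0.112
t 5.525 pos [ 0.4767 -0.0894  0.0965] shift mm [-0.2  2.9  0.5] roll -0.00022539015224998238 j6 -2.22 F [ 12.1 -24.2  -4.8] gap 9.6
```

The keeper is at its stop: the resistance rose to about 27 N after 33.7 mm. Releasing and rising.

```bash
python3 -m inch '[[[0,-0.003,0],0],[[0,-0.003,0],0],[[0,-0.003,0],0],[[0,-0.003,0],0],[[0,-0.003,-0.02],0],[[0,-0.003,-0.05],0],[[0,-0.003,-0.08],0],[[0,-0.003,-0.11],0],[[0,-0.003,-0.12],0]]' 0.05
python3 -c "
from h import *
delta([*rk(62,-42),.19],YAW-np.pi/4)"
```

```text
t: 6.65
eef_pos: [0.4773, -0.0901, 0.219]
tcp_rot: [-0.653, 3.07, -0.002]
contact_force: [0.2, 0.0, 0.4]
finger_gap: 0.582
t 6.65 pos [ 0.4773 -0.0901  0.219 ] shift mm [ -61.8 -151.7   29.5] roll -0.7850036909672746 j6 -2.23 F [0.2 0.  0.4] gap 49.7
```

```bash
python3 -m inch '[[[-0.005,-0.012,0],0.1],[[-0.012,-0.03,0],0.26],[[-0.02,-0.05,0],0.42],[[-0.028,-0.07,0],0.58],[[-0.037,-0.09,0],0.74],[[-0.045,-0.11,0.005],0.9],[[-0.053,-0.13,0.01],1.06],[[-0.059,-0.145,0.02],1.22],[[-0.062,-0.152,0.029],1.38],[[-0.062,-0.152,0.029],1.5]]'
python3 -m inch '[[[0,0,0],0.15],[[0,0,0],0.31],[[0,0,0],0.47],[[0,0,0],0.63],[[0,0,0],0.78],[[0,0,0],0.857],[[0,0,0],0.857],[[0,0,0],0.857]]'
python3 - <<'E'
from h import *
f=snap('wrist','w2');delta([*rk(62,-42),.19],YAW-np.pi/4)
c=f['color'];hsv=cv2.cvtColor(c,cv2.COLOR_RGB2HSV)
p=proj(f,[*rk(62,-42),.098]);print('pred lug',p)
cv2.drawMarker(c,tuple(int(v) for v in p),(0,255,0),0,8)
cv2.imwrite('pics/w2m.png',c[:,:,::-1])
E
```

```text
t: 7.9
eef_pos: [0.5952, -0.2038, 0.1856]
tcp_rot: [-1.622, -2.688, 0.001]
contact_force: [-0.5, 0.1, -0.5]
finger_gap: 0.586
t: 8.9
eef_pos: [0.5953, -0.2036, 0.1869]
tcp_rot: [-2.588, -1.781, 0.0]
contact_force: [0.5, -0.3, 0.3]
finger_gap: 0.585
t 8.95 pos [ 0.5953 -0.2036  0.1869] shift mm [ 0.2  0.3 -3.1] roll 0.0010905277065969 j6 -0.0 F [-0.5  0.3 -0.5] gap 49.9
pred lug [278.84567087 223.59792274]
```

View pics/w2m.png

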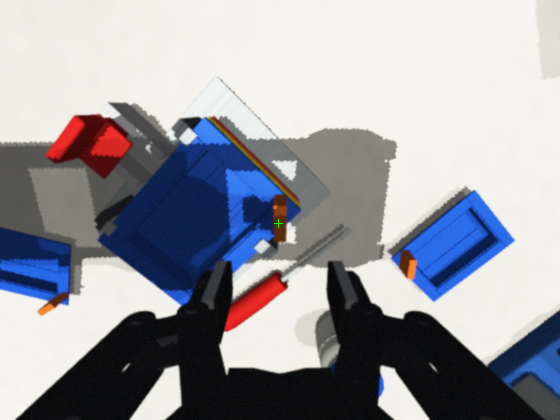

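The marker is on the lug, centred between the fingers. I'll take a shallow, light grip (about 12 mm overlap, 25 N) so the lug can tilt between the pads during the peel, and grip harder afterwards.

```bash
python3 -m inch '[[[0,0,0.015],0],[[0,0,0.035],0],[[0,0,0.055],0],[[0,0,0.072],0],[[0,0,0.082],0],[[0,0,0.082],0]]'; python3 -m inch '[[[0,0,0],0],[[0,0,0],0],[[0,0,0],0],[[0,0,0],0],[[0,0,0],0],[[0,0,0],0]]' 0 25
python3 -m inch '[[[0,0,-0.002],0],[[0,-0.001,-0.005],0],[[0,-0.0017,-0.0085],0],[[0,-0.0028,-0.0125],0],[[0,-0.004,-0.0165],0],[[0,-0.004,-0.0165],0]]'
python3 - <<'E'
from h import *
f=snap('side','s2');delta([*rk(62,-42),.19],YAW-np.pi/4)
p=proj(f,[*rk(20,0),.07]).astype(int);print(p)
cv2.imwrite('pics/s2c.png',cv2.resize(f['color'][p[1]-70:p[1]+50,p[0]-70:p[0]+70],None,fx=5,fy=5,interpolation=2)[:,:,::-1])
E
```

```text
t: 9.7
eef_pos: [0.5951, -0.2036, 0.1042]
tcp_rot: [-2.589, -1.778, 0.001]
contact_force: [-0.2, -0.8, 0.9]
finger_gap: 0.584
t: 10.45
eef_pos: [0.5956, -0.2038, 0.1058]
tcp_rot: [2.589, 1.778, 0.001]
contact_force: [-0.3, 0.6, 5.4]
finger_gap: 0.111
t: 11.2
eef_pos: [0.5915, -0.2023, 0.122]
tcp_rot: [2.589, 1.779, -0.0]
contact_force: [0.7, -0.9, -3.0]
finger_gap: 0.108
t 11.25 pos [ 0.5915 -0.2023  0.1218] shift mm [  0.3   4.3 -68.2] roll -0.0005628492581992717 j6 -0.0 F [ 0.4 -1.3 -2.8] gap 8.7
[313 249]
```

View pics/s2c.png

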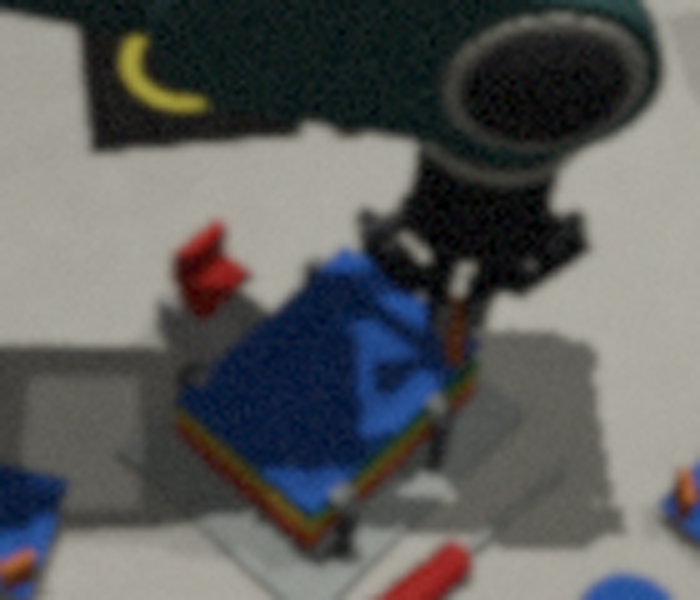

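```bash
cat > tl.py <<'E'
from h import *
def show(name,th,up):
    f=snap('wrist',name);c=f['color']
    a=cv2.resize(c[60:340,60:340],None,fx=2.1,fy=2.1,interpolation=2)
    def cor(th,dz):
        out=[]
        d=np.array([137,-97.])/167.9;h=np.array([-75,55])
        for x,y in [(-75,-55),(75,-55),(75,55),(-75,55)]:
            v=np.array([x,y])-h; s=v@d; e=4.
            sn=s*np.cos(th)-e*np.sin(th); z=62+dz+s*np.sin(th)+e*np.cos(th)
            q=np.array([x,y])+d*(sn-s); out.append([*rk(*q),z/1000])
        return out
    for (t,dz),col in (((th,0),(0,255,0)),((0,0),(255,255,255)),((0,up),(255,0,255))):
        for P in cor(t,dz):
            p=(proj(f,P)-60+.5)*2.1; cv2.drawMarker(a,tuple(int(v) for v in p),col,1,9,1)
    cv2.imwrite('pics/'+name+'m.png',a[:,:,::-1])
E
python3 -c "
from tl import *
show('w3',.1,16)"
```

```text
(no output)
```

View pics/w3m.png

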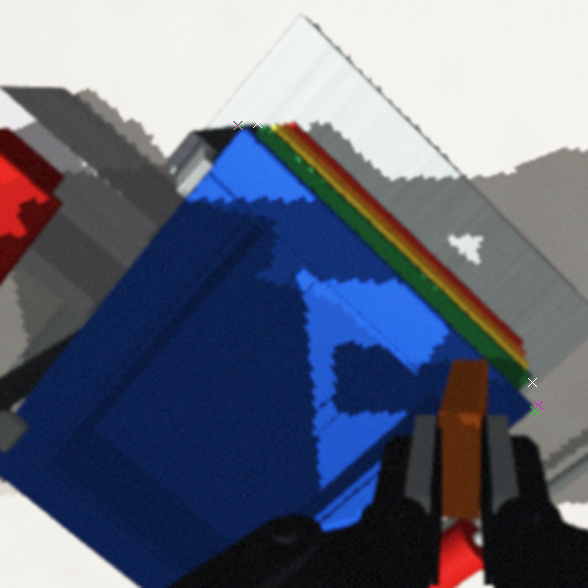

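The raised flange corner at (535,408) matches a 16 mm lift. The neighbouring corner at (243,130) is up about 11 mm, so the tray is tilting about the far corner as intended. Continuing the peel.

```bash
python3 -m inch '[[[0,-0.0013,-0.004],0],[[0,-0.0026,-0.008],0],[[0,-0.0036,-0.011],0],[[0,-0.0043,-0.0135],0],[[0,-0.0043,-0.0135],0],[[0,-0.0043,-0.0135],0],[[0,-0.0043,-0.0135],0]]'
python3 -c "
from tl import *
show('w4',.18,30);delta([*rk(62,-42),.19],YAW-np.pi/4)"
```

```text
t: 12.18
eef_pos: [0.5876, -0.2007, 0.1349]
tcp_rot: [2.589, 1.779, 0.0]
contact_force: [2.3, -0.6, -4.4]
finger_gap: 0.109
t 12.225 pos [ 0.5877 -0.2007  0.1349] shift mm [  0.2   8.5 -55.1] roll -0.000457501305684227 j6 -0.0 F [ 1.8 -1.2 -5. ] gap 9.3
```

View pics/w4m.png

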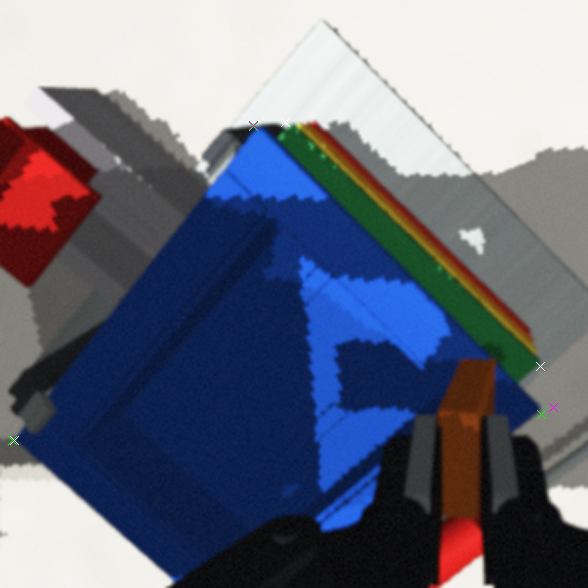

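The near corner (541,412) and far corner (about 15,440) both match a hinge peel of about 0.18 rad with the far corner seated. I'll add 2 mm of margin and hold, then squeeze harder and lift.

```bash
python3 -m inch '[[[0,-0.0004,-0.001],0],[[0,-0.0008,-0.0022],0],[[0,-0.0008,-0.0022],0],[[0,-0.0008,-0.0022],0]]'
python3 -m inch '[[[0,0.001,-0.002],0],[[0,0.002,-0.005],0],[[0,0.004,-0.008],0],[[0,0.006,-0.012],0],[[0,0.008,-0.018],0],[[0,0.008,-0.026],0],[[0,0.008,-0.036],0],[[0,0.008,-0.046],0],[[0,0.008,-0.056],0],[[0,0.008,-0.06],0]]' - 80
python3 - <<'E'
from h import *
f=snap('side','s3');p=[313,249]
cv2.imwrite('pics/s3c.png',cv2.resize(f['color'][p[1]-90:p[1]+50,p[0]-80:p[0]+80],None,fx=4,fy=4,interpolation=2)[:,:,::-1])
delta([*rk(62,-42),.19],YAW-np.pi/4)
E
```

```text
t: 12.72
eef_pos: [0.5869, -0.2004, 0.1372]
tcp_rot: [2.589, 1.779, 0.0]
contact_force: [1.5, -0.8, -4.9]
finger_gap: 0.112
t: 13.98
eef_pos: [0.5945, -0.2033, 0.1982]
tcp_rot: [2.589, 1.778, 0.001]
contact_force: [1.2, -0.1, -1.0]
finger_gap: 0.084
t 14.025 pos [ 0.5945 -0.2034  0.1983] shift mm [0.2 1.1 8.3] roll -0.0004990000964228969 j6 -0.0 F [ 0.  -0.1 -1.1] gap 7.1
```

View pics/s3c.png

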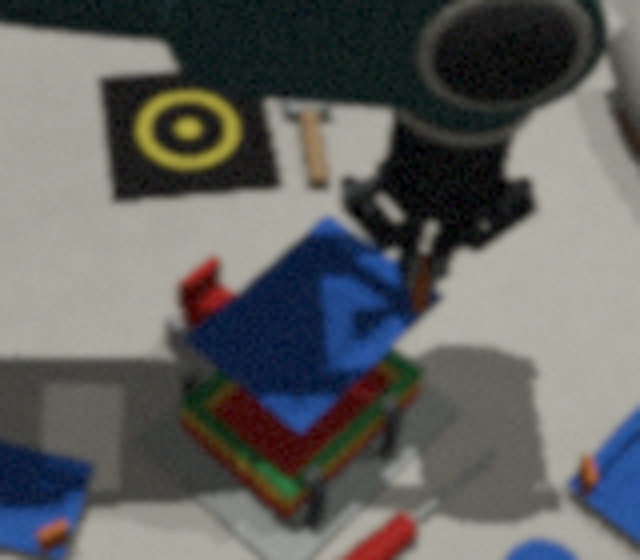

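The tray is off the stack, with about 1 N of weight on the wrist. Next is carrying it over the mat.

```bash
python3 -c "
from h import *
delta([.626,.1133,.217],YAW-np.pi/4)"
```

```text
t 14.025 pos [ 0.5945 -0.2034  0.1983] shift mm [306.9 -84.2 -18.8] roll -0.0004990000964228969 j6 -0.0 F [ 0.  -0.1 -1.1] gap 7.1
```

```bash
python3 -m inch '[[[0.002,0,-0.006],0],[[0.006,-0.001,-0.013],0],[[0.012,-0.003,-0.019],0],[[0.022,-0.006,-0.019],0],[[0.036,-0.01,-0.019],0],[[0.054,-0.015,-0.019],0],[[0.074,-0.02,-0.019],0],[[0.096,-0.026,-0.019],0],[[0.118,-0.032,-0.019],0],[[0.14,-0.038,-0.019],0]]'
python3 -m inch '[[[0.022,-0.006,0],0],[[0.044,-0.012,0],0],[[0.066,-0.018,0],0],[[0.088,-0.024,0],0],[[0.108,-0.03,0],0],[[0.126,-0.035,0],0],[[0.142,-0.039,0],0],[[0.154,-0.042,0],0],[[0.162,-0.045,0],0],[[0.167,-0.046,0],0]]'
python3 -m inch '[[[0,0,0],0],[[0,0,0],0],[[0,0,0],0],[[0,0,0],0]]'
python3 - <<'E'
from h import *
snap('wrist','w5');f=snap('top','t5');snap('side','s5');delta([.626,.1133,.217],YAW-np.pi/4)
w=load('w5')['color'];s=load('s5')['color']
cv2.imwrite('pics/f5.png',np.hstack([cv2.resize(w[:,:420],(400,400)),cv2.resize(s[100:240,200:340],(400,400),interpolation=2)])[:,:,::-1])
E
```

```text
t: 15.28
eef_pos: [0.6092, -0.0572, 0.2162]
tcp_rot: [2.589, 1.779, 0.0]
contact_force: [-0.4, -0.6, -0.8]
finger_gap: 0.083
t: 16.52
eef_pos: [0.6261, 0.1137, 0.2162]
tcp_rot: [2.589, 1.779, -0.0]
contact_force: [-0.4, -0.1, -1.2]
finger_gap: 0.085
t: 17.02
eef_pos: [0.6261, 0.1132, 0.2162]
tcp_rot: [2.59, 1.778, 0.0]
contact_force: [0.7, -1.1, -1.5]
finger_gap: 0.088
t 17.175 pos [0.6261 0.1133 0.2162] shift mm [-0.1 -0.  -0.8] roll -0.0005611840608317209 j6 0.51 F [-0.4 -0.3 -1.3] gap 7.5
```

View pics/f5.png

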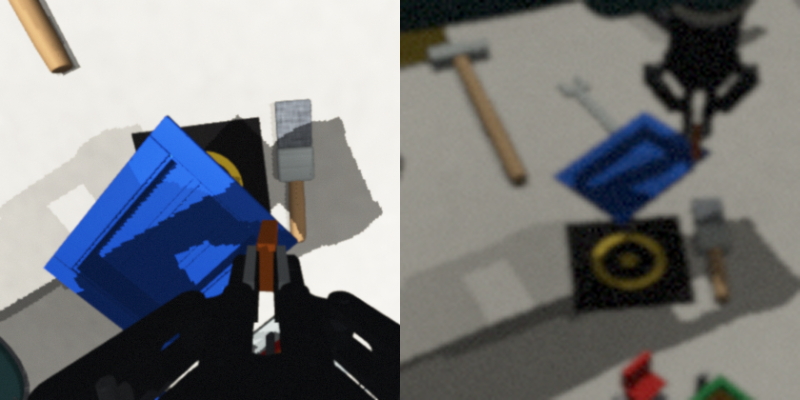

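The left panel (wrist) shows the tray held by its lug over the mat, and the right panel (side) shows it hanging near level. I'll triangulate its flange corners from the two views to check level and centring.

Run:
```python
from h import *
import h
w,s,t=load('w5'),load('s5'),load('t5')
c0=np.array([.5523,.1264]);cc=h.C.copy()
def poly(f):
    hsv=cv2.cvtColor(f['color'],cv2.COLOR_RGB2HSV);m=cv2.inRange(hsv,(105,120,40),(125,255,255))
    m=cv2.morphologyEx(m,3,np.ones((5,5)))
    p=proj(f,[*c0,.15]);q=[k for k in cv2.findContours(m,0,1)[0] if cv2.contourArea(k)>300]
    k=max(q,key=lambda k:cv2.pointPolygonTest(k,(float(p[0]),float(p[1])),True))
    return cv2.convexHull(k)[:,0].astype(float)
Q={n:poly(f) for n,f in (('w',w),('s',s),('t',t))}
h.C=c0
pts={}
for x,y in[(75,-55),(75,55),(-75,55),(-75,-55)]:
    L=[];o=[]
    for n,f in (('w',w),('s',s),('t',t)):
        p=proj(f,[*rk(x,y),.178]);k=Q[n][np.argmin(np.linalg.norm(Q[n]-p,axis=1))]
        o.append((n,p.round(),k)); 
        if np.linalg.norm(k-p)<25 and 3<p[0]<556: L.append(ray(f,k))
    A=sum(np.eye(3)-np.outer(d,d)/(d@d) for _,d in L);b=sum((np.eye(3)-np.outer(d,d)/(d@d))@q for q,d in L)
    X=np.linalg.solve(A,b);print((x,y),len(L),X.round(4),'exp',rk(x,y).round(4),[(n,*p,*k) for n,p,k in o])
```

```text
(75, -55) 1 [ 0.1553 -0.8408  1.1471] exp [0.6432 0.1067] [('w', np.float64(309.0), np.float64(254.0), np.float64(287.0), np.float64(230.0)), ('s', np.float64(308.0), np.float64(152.0), np.float64(301.0), np.float64(155.0)), ('t', np.float64(227.0), np.float64(136.0), np.float64(335.0), np.float64(261.0))]
(75, 55) 2 [0.5996 0.2047 0.164 ] exp [0.5984 0.2072] [('w', np.float64(163.0), np.float64(120.0), np.float64(174.0), np.float64(122.0)), ('s', np.float64(284.0), np.float64(136.0), np.float64(285.0), np.float64(140.0)), ('t', np.float64(185.0), np.float64(153.0), np.float64(335.0), np.float64(261.0))]
(-75, 55) 1 [ 0.3895 -0.139   0.4428] exp [0.4614 0.1461] [('w', np.float64(23.0), np.float64(293.0), np.float64(47.0), np.float64(281.0)), ('s', np.float64(251.0), np.float64(158.0), np.float64(256.0), np.float64(161.0)), ('t', np.float64(208.0), np.float64(210.0), np.float64(313.0), np.float64(291.0))]
(-75, -55) 1 [ 0.1661 -0.8454  1.1621] exp [0.5062 0.0456] [('w', np.float64(158.0), np.float64(385.0), np.float64(130.0), np.float64(346.0)), ('s', np.float64(276.0), np.float64(175.0), np.float64(275.0), np.float64(177.0)), ('t', np.float64(251.0), np.float64(193.0), np.float64(335.0), np.float64(261.0))]
```

Run:
```python
from h import *
w,s=load('w5'),load('s5')
X={}
for n,a,b in(('lugc',(313,255),(307.5,153.6)),('far',(47,281),(255,161.5)),('c75_55',(174,122),(284.7,140))):
    L=[ray(w,a),ray(s,b)];M=[np.eye(3)-np.outer(d,d)/(d@d) for _,d in L]
    X[n]=np.linalg.solve(sum(M),sum(m@q for m,(q,_) in zip(M,L)));print(n,X[n].round(4),[np.linalg.norm(m@(X[n]-q)).round(4) for m,(q,_) in zip(M,L)])
d=X['lugc']-X['far'];print('diag',np.linalg.norm(d),'tilt',np.arcsin(d[2]/np.linalg.norm(d)),'centre',(X['lugc']+X['far'])/2)
n=np.cross(X['c75_55']-X['far'],d);n/=np.linalg.norm(n);print('normal',n,np.arccos(abs(n[2])))
```

```text
lugc [0.6429 0.1043 0.1739] [np.float64(0.0025), np.float64(0.0025)]
far [0.4693 0.1429 0.1632] [np.float64(0.0027), np.float64(0.0027)]
c75_55 [0.5991 0.205  0.1636] [np.float64(0.0008), np.float64(0.0008)]
diag 0.17807904622983428 tilt 0.06015653005412894 centre [0.55610434 0.12359606 0.16856474]
normal [ 0.04290755 -0.08325411 -0.99560419] 0.09379806658158735
```

The tilt is about 0.06–0.09 rad, and the centre is within 5 mm of the mat centre at a height of about 0.14–0.145 m. I'll grip harder to square the lug in the pads, then check again for level and drift.

```bash
python3 -m inch '[[[0,0,0],0],[[0,0,0],0],[[0,0,0],0],[[0,0,0],0],[[0,0,0],0],[[0,0,0],0],[[0,0,0],0],[[0,0,0],0],[[0,0,0],0],[[0,0,0],0]]' - 110
python3 - <<'E'
from h import *
def corners(f,g):
    hsv=cv2.cvtColor(f['color'],cv2.COLOR_RGB2HSV);m=cv2.morphologyEx(cv2.inRange(hsv,(105,120,40),(125,255,255)),3,np.ones((5,5)))
    H=np.vstack([cv2.convexHull(k)[:,0] for k in cv2.findContours(m,0,1)[0] if cv2.contourArea(k)>300]).astype(float)
    return [H[np.argmin(np.linalg.norm(H-p,axis=1))] for p in g]
w=snap('wrist','w6');s=snap('side','s6')
print(corners(load('w5'),[(47,281),(174,122)]),corners(w,[(47,281),(174,122)]))
print(corners(load('s5'),[(256,161),(285,140),(301,155),(275,177)]),corners(s,[(256,161),(285,140),(301,155),(275,177)]))
delta([.626,.1133,.217])
f,k=load('top0'),snap('top','t6')
d=np.abs(f['color'].astype(int)-k['color']).max(2)
cv2.imwrite('pics/f6.png',np.hstack([cv2.resize(w['color'][:,:420],(400,400)),cv2.resize(k['color'],(400,300))[:,:].copy() if 0 else cv2.resize(k['color'],(400,400))])[:,:,::-1])
E
```

```text
t: 18.42
eef_pos: [0.626, 0.1134, 0.2162]
tcp_rot: [-2.589, -1.779, 0.0]
contact_force: [0.1, 0.1, -0.4]
finger_gap: 0.074
[array([ 47., 281.]), array([174., 122.])] [array([ 47., 281.]), array([174., 122.])]
[array([256., 161.]), array([285., 140.]), array([301., 155.]), array([275., 177.])] [array([256., 161.]), array([285., 140.]), array([301., 155.]), array([275., 177.])]
t 18.525 pos [0.6261 0.1134 0.2162] shift mm [-0.1 -0.  -0.8] roll None j6 0.51 F [ 0.5 -0.6 -1.6] gap 6.2
```

View pics/f6.png

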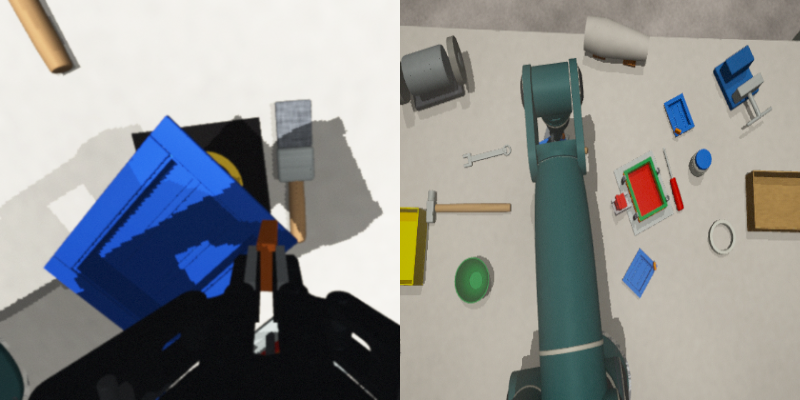

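No drift at all, and the bystanders are unmoved. The triangulated diagonal is a little short, though, so I'll check the tilt with a rigid-pose fit to all the measured corners.

Run:
```python
from h import *
from scipy.optimize import least_squares
w,s=load('w6'),load('s6')
ob=[(w,(75,-55),(313,255),1),(w,(75,55),(174.5,121.5),1),(w,(-75,55),(46,281),1),(s,(75,-55),(307.5,153.6),1),(s,(75,55),(285,139.5),1),(s,(-75,55),(255,161.5),1),(s,(-75,-55),(276,177.5),1)]
def r(p):
    R=Ro.from_euler('z',p[3]).as_matrix()@Ro.from_rotvec([p[4],p[5],0]).as_matrix()
    return np.concatenate([proj(f,p[:3]+R@np.array([x/1000,y/1000,.028]))-uv for f,(x,y),uv,_ in ob])
q=least_squares(r,[.5523,.1264,.15,YAW,0,0]);J=np.linalg.inv(q.jac.T@q.jac)
print(q.x.round(4),'tilt',np.hypot(*q.x[4:]),'res',q.fun.round(1),'sd/px',np.sqrt(np.diag(J)).round(4))
```

```text
[ 0.5565  0.1235  0.1408  0.4176 -0.0623 -0.0507] tilt 0.08036763404679524 res [-0.4 -0.2  0.4  0.1  0.1  0.1  1.4 -0.8 -0.  -1.  -2.4 -0.   0.4  0.1] sd/px [0.0006 0.0007 0.0009 0.0053 0.0255 0.0122]
```

The tilt comes out at 0.08 ± 0.03 rad, well under 0.2. The centre is about 5 mm from the mat centre and the origin is 141 mm up. Handing in.

```bash
python3 -c "
from cell import *
print(close_job())"
```

```text
the job is handed in; nothing more can be done
None
```

The job is handed in with the blue tray held by its lug over the mat; no verdict was reported.

- **Keeper:** I pulled it by its fin until it hit its stop. It travelled about 34 mm, and the resistance rose to 27 N at the end. It had started about 2–3 mm out.
- **Peel:** I raised the lug corner about 31 mm on an arc, with a light, shallow 25 N grip. Wrist images up to the 29 mm mark showed a hinge of about 0.18 rad with the far corner still seated. Then I gripped harder, lifted the tray away and carried it over the mat.
- **Final pose:** A fit to the measured corners puts the tray origin about 5 mm from the mat centre and 141 mm above the bench.
- **At rest:** The tray corners showed no movement between two picture sets about 1.3 s apart. The grip was set to 110 N. The last top picture shows the keeper still out and the bystanders visibly where they were.

**Not perfect:**
- **Level:** The tray hangs slightly off level, about 0.08 ± 0.03 rad against the limit of 0.2. Gripping harder did not change that.
- **Measurement check:** A direct two-view triangulation gave a flange diagonal of 178 mm instead of 186 mm, so that measurement is only roughly accurate. The rigid fit's corner residuals were within about 2.5 px.

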